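Dial open the reference-pellet lockbox and pull out its drawer

TASK

Open the lockbox of reference pellets: crank its dial clockwise by the small revolving handle, passing 8 twice and stopping at 8 the third time it comes to the pointer; then anticlockwise, passing 10 once and stopping at 10 the second time; then gently clockwise until you feel the dial come up against its stop, and do not force it. Then pull the drawer out all the way by its handle, without forcing it, let go of it, and leave the other things on the box and round it where they are.

Things in the scene. Friction and masses are not known exactly. Their poses are not given: they have to be found in the camera images.
- lockbox: Grey sheet-steel lockbox screwed to the worktop, 176 x 150 mm, 88 mm high, with a screwed flange along each side. Origin: centre of its underside; x points to its back, y to its left side, z up. The drawer is in its front (-x) face, the dial lies flat on its top. A black pointer on the top, at the back (+x) edge of the dial, marks where the dial is read.
- dial: Round aluminium dial, 92 mm across, with a dark hub, 70 mm across, lying flat; origin on its axis, 91 mm above the worktop. On its sloping rim are twelve black marks, every 30 degrees: a double mark is 0 (on the dial's own +x), the next one clockwise is 1, and so on to 11; 3, 6 and 9 are longer. The crank handle stands at 6, opposite the double mark. A number must be set to within a fifth of a division.
- dial_turn (a joint): Turn of the dial in rad, counted on over full turns; grows when it turns anticlockwise seen from above. The number under the pointer is the value divided by pi/6, modulo 12; so clockwise makes the numbers fall (9, 8, 7), anticlockwise makes them rise. The handle bears, seen from the dial's axis, at the box's yaw + value + pi. Cranking takes 1 to 3 N at the handle. It starts between 9 and 1 and a half.
- dial_centre (a point): Point on the dial's fixed axis, level with the top of the hub, 106 mm above the worktop and 18 mm forward (-x) of the box's centre.
- handle_grip (a point): Middle of the black crank handle: an upright round grip, 20 mm across, standing on the dial with its axis 24 mm from the dial's axis, from 109 to 147 mm above the worktop; the point is on its axis at 131 mm. It spins freely on its pin, so that a gripper holding it can carry it round in circles without turning. All else on the box within 60 mm of the dial's axis lies lower than 109 mm.
- index_mark (a point): Tip of the black pointer on the box's top, at the back (+x) edge of the dial, 48 mm from its axis.
- drawer: Drawer across the box's front, face 143 mm wide and 50 mm high; holds four pellets in a black tray. Inside, the lock's bolt holds it shut. When 8 and 10 have been set rightly the bolt snaps in during the last clockwise turn, 2.2 to 3.4 rad after 10 (not known beforehand), and up to 0.4 rad later the dial stops solid; the drawer is then free. Wrongly dialled, the dial goes on turning.
- drawer_out (a joint): How far the drawer is out, in m: 0 shut, 0.070 fully out against its stop, towards the front (-x) of the box. It slides with 1 to 2 N; while locked it gives about 1 mm.
- drawer_pull (a point): Middle of the drawer's steel bow handle: a level bar, 10 mm thick and 72 mm long, along the box's y, 46 mm above the worktop, 38 mm in front of the drawer's face with 33 mm free between them; it can be hooked from above and behind.
- pellet_cup: Loose empty aluminium cup, 38 mm across, 10 mm high, on the back of the box's top; origin in its underside. Bystander.
- vial_tall: Loose glass vial with a white cap, 27 mm across, 76 mm high, standing beside the box on its left; origin in its underside. Bystander.
- tape: Loose roll of brown tape lying flat, 82 mm across, 19 mm high; origin in its underside. Bystander.
- lab_timer: Loose white timer with three buttons lying flat, 58 x 64 x 20 mm; origin in its underside. Bystander.
- marker_black: Loose black marker pen lying on the worktop near the front edge, 136 mm long, 17 mm thick. Bystander.

How it is judged:
By the outcome, as a careful person would: the job done as asked, in the order asked, and still so for the second after the job is handed in, with the robot touching nothing.
It also fails if it takes over 64 s, if anything falls off the work surface, if the arm or the gripper's body presses on something with over 40 N, if the wrist force passes 120 N, or if a joint passes its speed limit or range.

ROBOT

A 6-joint arm with a two-finger parallel gripper is mounted at the origin on a cart in front of the work surface, level with it; the furniture and walls round the work are solid. World frame = base frame: x ahead of the robot, y to its left, z up, the work surface at z = 0. Lengths are in m, angles in degrees, forces in N, time in s.
With the tool pointing down it reaches from about 0.15 to 0.775 m from the base axis. Payload 6.1 kg.
Tool frame: the origin (TCP) lies on the centre line of the jaws, within the pads' length; the fingertips stand 14 mm ahead of it and the grasp point (between the pads) lies 5 mm behind it (r.nose_length is the distance from the TCP to the fingertips, in m); x points along the fingers, z is the direction in which the jaws open and shut, and the axes are right-handed (so a half turn about x gives the same grasp; the last joint's range is limited). The gripper opens to 85 mm and grips with 20 to 120 N. Pads are 22 mm wide; open, the fingers measure 114 mm over their backs; the gripper's body (76 mm by 85 mm) begins 54 mm behind the grasp point. The pads swing forward as they close: fully open they stand 13 mm farther back than shut.
Start: joints at [-75.688, 7.208, -2.269, 80.523, 0, 90], TCP at [0.13, -0.509, 0.245] pointing down, gripper open.
Joint ranges: [-155.77, 155.77], [-54.66, 111.73], [-72.52, 77.12], [-102.08, 115.82], [-83.92, 84.16], [-180, 180]. Speed limits (degrees/s): [136.94, 136.94, 172.46, 180, 180, 180].

INTERFACE

Orientations are given as a 3x3 rotation matrix whose columns are the frame's x, y, z axes.
In Python, from rig import readout, cams, r gives the robot as it stands.
- The arm moves only by the tool arm_command, never from a script. Its argument "steps" is a list of rows, each a list of 7 numbers: the shift along the tool's x, y, z in m, then the turn, a rotation vector about the tool's x, y, z in rad, then the gripper's target within -1 to 1 (shut at 1, half-way at 0, fully open at -1). A call has 1 to 10 rows; each row shifts and turns the pose as measured when the row begins, along the tool's axes as they then stand; what a row does not reach is not made up. A row lasts 1/10 s, in which the tool goes at most 50 mm and 8.59 degrees, less where a joint would pass 70% of its speed; a pose out of reach is approached as far as the arm can. A call is refused whole if a number of a shift passes 0.05 or a number of a turn 0.15, either way. A call with a gripper value outside its range is refused whole. The fingers move at their own pace and stop on an object; the grip force is fixed at half the most. Time passes only in rows, so rows that do not move let the fingers close. It gives the time, the measured TCP pose, the force and the opening at its end, in the units of the state.
- readout.get_state(): the state, without advancing time (a new reading comes with each control period).
- cams.camera(name): name is "side" or "top" or "wrist"; returns (picture, depth): 420x560x3 uint8, red, green, blue; 420x560 float32, m along the optical axis (not along the pixel's ray), 0 where there is no reading.
- cams.camera_params(name): a dict with "fx", "fy", "cx", "cy" (pixels), "position" and "attitude" of the camera in the world. Camera axes: x right, y up, looking along -z (the intrinsics and any distortion apply to the point x, -y, -z); pixel columns grow to the right and rows downward; lengths in m; the calibration is good to about 2 mm. A picture is of the moment at which its call begins: read the wrist's pose just before it. camera_params takes no time and is no camera call; for the wrist camera it gives the pose at the moment of the call.
- r.close_job(): hands the job in, once; it reports no verdict.
The state is a dict: "t": time; "joints": joint angles; "joint_vel": joint speeds; "effort": joint torques, N m; "position": TCP position; "eef_rot": TCP orientation; "contact_force": force on the tool from outside, world axes, zero at the start; "ft_torque": the same for the moment, N m; "opening": finger opening in m.
Only numpy, scipy, OpenCV 4.12 (cv2) and the standard library are available. Lean on these libraries where they do the work, as an engineer would, in place of code of your own. Each camera call takes 0.05 s, during which the arm holds its last target. There are 200 camera calls.

## Working session

There is one attempt and no reset: what is moved stays moved. The work goes in short steps, Python scripts to look and compute and a tool call to move; the robot and the scene stay as the last step left them, time stands still between calls to the robot, and variables do not carry over. Pictures are saved under pics/ and viewed, about 8 in all and at most 12, crops included, and the job is handed in when it is done.

Besides the shell and the picture viewer there is one more tool, called after "Emit:" in YAML: its name, and indented under it one key for each argument. arm_command: Moves the arm, as the interface text tells. Its arguments: {"type":"object","properties":{"steps":{"type":"array"}},"required":["steps"]}

```bash
ls; mkdir -p pics; python3 - <<'E'
from rig import readout, cams, r
import cv2,numpy as np
s=readout.get_state(); print(s['t'],s['position'],np.round(s['eef_rot'],3).tolist(),s['opening'],r.nose_length)
for n in ['top','side']:
    p,d=cams.camera(n); cv2.imwrite(f'pics/{n}0.png',p[:,:,::-1]); np.save(f'pics/{n}0.npy',d); print(n,cams.camera_params(n))
E
```

```text
pics
0.0 [ 0.1296862  -0.5083324   0.24453226] [[-0.0, 0.969, 0.247], [0.002, 0.247, -0.969], [-1.0, 0.0, -0.002]] 0.08579299247474072 0.014
top {'fx': 472.56642682230387, 'fy': 472.56642682230387, 'cx': 274.25554869210794, 'cy': 205.0201300734598, 'position': array([ 0.36159307, -0.05530875,  1.03869466]), 'attitude': array([[-0.05039527,  0.97665707, -0.20880919],
       [-0.99872772, -0.04890414,  0.0123011 ],
       [ 0.00180232,  0.20916344,  0.97787903]])}
side {'fx': 438.7586270437054, 'fy': 438.7586270437054, 'cx': 277.7020293017228, 'cy': 219.77828828696912, 'position': array([0.10932643, 0.66608365, 0.48191567]), 'attitude': array([[-0.85051081,  0.18565825, -0.49209997],
       [-0.52528768, -0.34704715,  0.77693701],
       [-0.02653713,  0.91928738,  0.39269134]])}
```

View pics/top0.png

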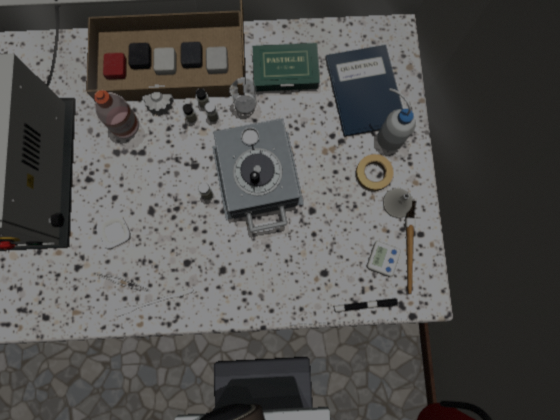

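View pics/side0.png

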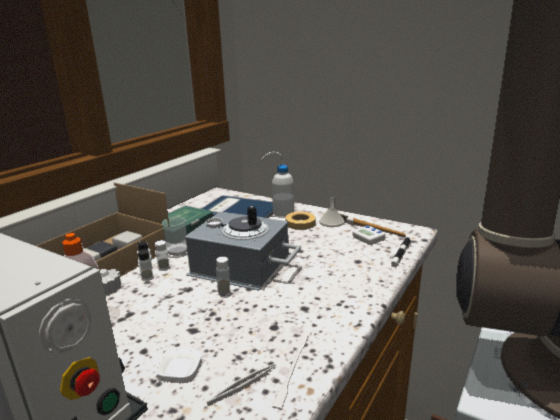

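The top view shows the box at about (258,168), the dial at (258,171), the handle at (256,178), the vial at (206,190), the cup at (250,137), and the drawer bow at (267,222). Next I'll measure the box and dial.

```bash
cat > h.py <<'E'
import numpy as np,cv2
from rig import readout,cams,r
def rays(P,uv):
    uv=np.atleast_2d(uv).astype(float)
    d=np.c_[(uv[:,0]-P['cx'])/P['fx'],-(uv[:,1]-P['cy'])/P['fy'],-np.ones(len(uv))]
    return d@np.array(P['attitude']).T
def plane(P,uv,z):
    d=rays(P,uv); o=P['position']; return o+d*((z-o[2])/d[:,2])[:,None]
def cloud(P,D):
    v,u=np.mgrid[:D.shape[0],:D.shape[1]]
    return (P['position']+rays(P,np.c_[u.ravel(),v.ravel()])*D.reshape(-1,1)).reshape(D.shape+(3,))
def proj(P,X):
    c=(np.atleast_2d(X)-P['position'])@np.array(P['attitude'])
    return np.c_[P['cx']-P['fx']*c[:,0]/c[:,2],P['cy']+P['fy']*c[:,1]/c[:,2]]
E
python3 - <<'E'
from h import *
P=cams.camera_params('top'); D=np.load('pics/top0.npy'); C=cloud(P,D); im=cv2.imread('pics/top0.png')
roi=np.zeros(D.shape,bool); roi[100:240,190:320]=1
tab=np.zeros(D.shape,bool); tab[250:300,180:300]=1
print('table z',np.median(C[tab][:,2]))
m=roi&(C[...,2]>.080)&(C[...,2]<.093)
m=cv2.morphologyEx(m.astype(np.uint8),cv2.MORPH_OPEN,np.ones((3,3)))
c=max(cv2.findContours(m,0,1)[0],key=cv2.contourArea)[:,0]
print('z top',np.median(C[m>0][:,2]))
xy=plane(P,c,.088)[:,:2].astype(np.float32); print('box',cv2.minAreaRect(xy)); print(cv2.boxPoints(cv2.minAreaRect(xy)))
for n,lo,hi in [('handle',.12,.16),('hub',.101,.109),('mid',.03,.06)]:
    q=C[roi&(C[...,2]>lo)&(C[...,2]<hi)]; print(n,len(q),q.mean(0),q.min(0),q.max(0))
cv2.imwrite('pics/crop1.png',cv2.resize(im[105:240,190:315],None,fx=5,fy=4.4 and 5,interpolation=cv2.INTER_CUBIC)[:600])
E
```

```text
table z 0.00010848041137312414
z top 0.0881430837086078
box ((0.6542805433273315, -0.03317248076200485), (0.17825007438659668, 0.15168559551239014), 8.702649116516113)
[[ 0.5547061   0.02831193]
 [ 0.5776571  -0.12162729]
 [ 0.753855   -0.09465689]
 [ 0.730904    0.05528233]]
handle 102 [ 0.61072407 -0.03101427  0.14132295] [ 0.60343081 -0.03976091  0.12098004] [ 0.62068907 -0.02130022  0.1502748 ]
hub 773 [ 0.63867542 -0.03645043  0.10568696] [ 0.59941425 -0.07124699  0.10101249] [ 6.74548361e-01 -3.95637217e-04  1.08997398e-01]
mid 928 [ 0.63294785 -0.01157239  0.04780219] [ 0.51713974 -0.11967449  0.0300293 ] [0.82896961 0.11288761 0.05988154]
```

View pics/crop1.png

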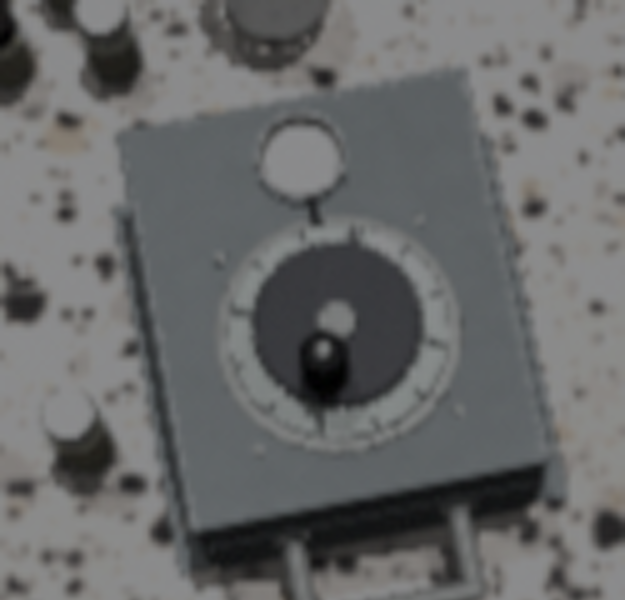

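Emit:
arm_command:
  steps:
    - [0, 0.04, -0.022, 0, 0, 0, -1]
    - [0, 0.04, -0.022, 0, 0, 0, -1]
    - [0, 0.04, -0.022, 0, 0, 0, -1]
    - [0, 0.04, -0.022, 0, 0, 0, -1]
    - [0, 0.04, -0.022, 0, 0, 0, -1]
    - [0, 0.04, -0.022, 0, 0, 0, -1]
    - [0, 0.04, -0.022, 0, 0, 0, -1]
    - [0, 0.04, -0.022, 0, 0, 0, -1]
    - [0, 0.04, -0.022, 0, 0, 0, -1]
    - [0, 0.04, -0.022, 0, 0, 0, -1]

```text
t: 1.1
position: [0.4709, -0.1887, 0.2406]
eef_rot: [[-0.004, 0.972, 0.235], [0.005, 0.235, -0.972], [-1.0, -0.003, -0.006]]
contact_force: [-0.2, -0.6, 0.2]
opening: 0.0857
```

Emit:
arm_command:
  steps:
    - [0, 0.04, -0.03, 0, 0, 0, -1]
    - [0, 0.04, -0.03, 0, 0, 0, -1]
    - [0, 0.04, -0.03, 0, 0, 0, -1]
    - [-0.005, 0.04, -0.03, 0.085, 0, 0, -1]
    - [0, 0, 0, 0, 0, 0, -1]
    - [0, 0, 0, 0, 0, 0, -1]

```text
t: 1.7
position: [0.5997, -0.0284, 0.241]
eef_rot: [[-0.01, 0.988, 0.156], [0.006, 0.156, -0.988], [-1.0, -0.009, -0.007]]
contact_force: [0.1, 0.5, -0.5]
opening: 0.0851
```

```bash
python3 - <<'E'
from h import *
s=readout.get_state(); print(s['t'],s['position'],np.round(s['eef_rot'],4).tolist())
P=cams.camera_params('wrist'); p,d=cams.camera('wrist'); print(P)
cv2.imwrite('pics/w1.png',p[:,:,::-1]); np.save('pics/w1.npy',d); np.save('pics/w1P.npy',P,allow_pickle=True)
E
```

```text
1.7 [ 0.5997307  -0.02837702  0.24095081] [[-0.0099, 0.9877, 0.156], [0.0057, 0.1561, -0.9877], [-0.9999, -0.0089, -0.0072]]
{'fx': 370.4356771749352, 'fy': 370.4356771749352, 'cx': 276.38204956034343, 'cy': 210.1515532088221, 'position': array([ 0.67742852, -0.01700358,  0.36810483]), 'attitude': array([[ 0.15662394,  0.93852252,  0.30764334],
       [-0.98762234,  0.15148488,  0.0406748 ],
       [-0.0084291 , -0.31020608,  0.95063197]])}
```

View pics/w1.png

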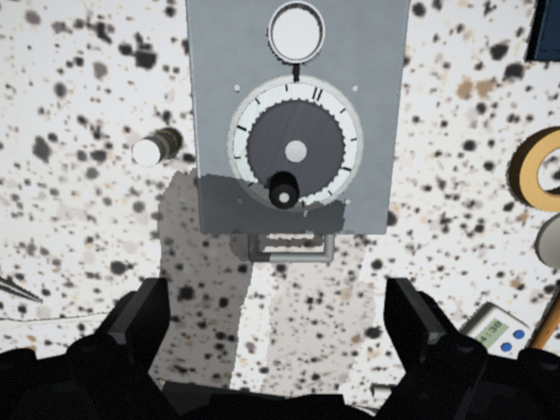

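The wrist view shows the dial boss at (295,151), handle top at (284,197), pointer tip at about (296,80), double mark at (317,94), and the drawer bow at (292,257), with 0 about one fraction clockwise of the pointer.

```bash
python3 - <<'E'
from h import *
P=np.load('pics/w1P.npy',allow_pickle=True).item(); D=np.load('pics/w1.npy'); C=cloud(P,D); im=cv2.imread('pics/w1.png')
g=cv2.cvtColor(im,cv2.COLOR_BGR2GRAY)
roi=np.zeros(D.shape,bool); roi[0:280,180:420]=1
def rect(lo,hi,z,r_):
    m=r_&(C[...,2]>lo)&(C[...,2]<hi); m=cv2.morphologyEx(m.astype(np.uint8),cv2.MORPH_OPEN,np.ones((3,3)))
    c=max(cv2.findContours(m,0,1)[0],key=cv2.contourArea)[:,0]; return c,plane(P,c,z)[:,:2].astype(np.float32)
c,xy=rect(.08,.0905,.088,roi)
# side edges -> yaw
b=plane(P,np.c_[c],.088)
for nm,s in (('L',(c[:,0]<215)&(c[:,1]>20)&(c[:,1]<215)),('R',(c[:,0]>380)&(c[:,1]>20)&(c[:,1]<215)),('F',(c[:,1]>225)&(c[:,0]>215)&(c[:,0]<375))):
    l=cv2.fitLine(xy[s],cv2.DIST_HUBER,0,.01,.01).ravel(); print(nm,s.sum(),l,np.degrees(np.arctan2(l[1],l[0])))
# boss bright at hub centre
print('boss',plane(P,[295.5,151.3],.108),'hub cloud',C[145:158,288:303,2].mean())
h=roi&(C[...,2]>.1445); v,u=np.nonzero(h); print('handle top',len(u),u.mean(),v.mean(),plane(P,[u.mean(),v.mean()],.147),C[h][:,2].max())
c,xy=rect(.0925,.12,.1,roi); print('rim+hub',cv2.minEnclosingCircle(plane(P,c,.094)[:,:2].astype(np.float32)))
print('ptr',plane(P,[296,80],.088),'dbl',plane(P,[317,94],C[94,317,2]))
t=roi.copy();t[:225]=0; q=C[t&(C[...,2]>.046)&(C[...,2]<.056)]; print('bar',len(q),cv2.minAreaRect(q[:,:2].astype(np.float32)),q.mean(0))
t=np.zeros(D.shape,bool);t[115:175,125:185]=1;q=C[t&(C[...,2]>.06)];print('vial',q.mean(0),q[:,2].max())
cv2.imwrite('pics/c2.png',cv2.resize(im[60:230,220:370],None,fx=3.5,fy=3.5,interpolation=cv2.INTER_CUBIC))
E
```

```text
L 204 [0.98826605 0.15274224 0.6292815  0.03997662] 8.785876
R 198 [ 0.9884213   0.15173422  0.66025525 -0.1070026 ] 8.72744
F 171 [ 0.14999722 -0.98868644  0.5694246  -0.04602801] -81.37323
boss [[ 0.6383079 -0.034575   0.108    ]] hub cloud 0.11041721810984298
handle top 867 294.441753171857 183.14878892733563 [[ 0.62483638 -0.03466678  0.147     ]] 0.36810482615276063
rim+hub ((0.6382958292961121, -0.03451956436038017), 0.04573510214686394)
ptr [[ 0.68546083 -0.02750805  0.088     ]] dbl [[ 0.67841503 -0.04329206  0.09637448]]
bar 1205 ((0.5389412045478821, -0.050003670156002045), (0.02967807464301586, 0.08119980990886688), 8.577744483947754) [ 0.53440732 -0.05036826  0.0492711 ]
vial [0.6154731  0.07706924 0.07875461] 0.36810482615276063
```

View pics/c2.png

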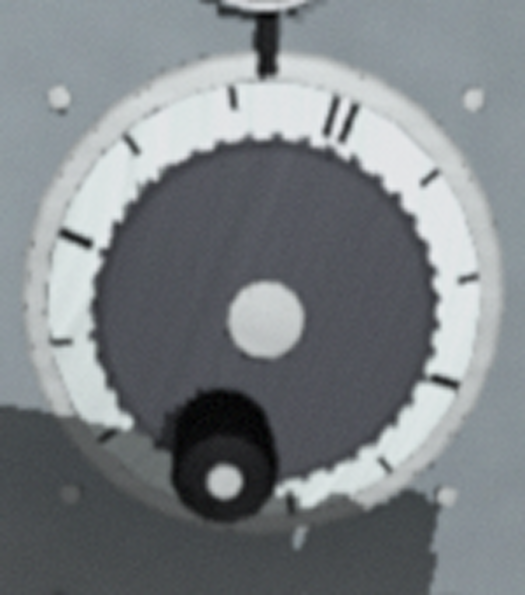

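Emit:
arm_command:
  steps:
    - [0, 0.0157, 0.0043, 0, 0, 0, -1]
    - [0.04, 0, 0, 0, 0, 0, -1]
    - [0.04, 0, 0, 0, 0, 0, -1]
    - [0.033, 0, 0, 0, 0, 0, -1]
    - [0, 0, 0, 0, 0, 0, -1]

```text
t: 2.25
position: [0.6126, -0.0362, 0.127]
eef_rot: [[-0.006, 0.989, 0.149], [0.005, 0.149, -0.989], [-1.0, -0.005, -0.006]]
contact_force: [-1.1, 0.3, -0.3]
opening: 0.0853
```

```bash
python3 - <<'E'
from h import *
s=readout.get_state(); print(s['t'],s['position'],np.round(s['eef_rot'],4).tolist(),s['contact_force'])
P=cams.camera_params('wrist'); p,d=cams.camera('wrist')
q=np.array([0.6148,-0.0295]); print(proj(P,[[*q,.147],[*q,.131],[0.6383,-0.0346,.106]]))
cv2.imwrite('pics/w2.png',p[:,:,::-1])
E
```

```text
2.25 [ 0.61264296 -0.03623514  0.12696272] [[-0.0059, 0.9888, 0.149], [0.0051, 0.149, -0.9888], [-1.0, -0.0051, -0.0059]] [-1.08904038  0.28627586 -0.25739711]
[[257.6159309  323.60465279]
 [259.9523535  298.36524227]
 [282.28801669 220.53997317]]
```

View pics/w2.png

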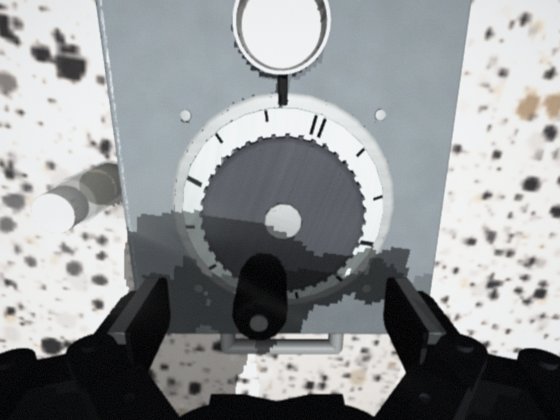

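The handle top shows at (259,323) against a predicted (258,324), so the centre and bearing are good. I'll centre the tool on it and grip.

Emit:
arm_command:
  steps:
    - [0, 0.0032, -0.0063, 0, 0, 0, -1]
    - [0, 0, 0, 0, 0, 0, -1]
    - [0, 0, 0, 0, 0, 0, 1]
    - [0, 0, 0, 0, 0, 0, 1]
    - [0, 0, 0, 0, 0, 0, 1]
    - [0, 0, 0, 0, 0, 0, 1]
    - [0, 0, 0, 0, 0, 0, 1]
    - [0, 0, 0, 0, 0, 0, 1]

```text
t: 3.1
position: [0.6195, -0.0306, 0.1397]
eef_rot: [[0.01, 0.989, 0.147], [0.004, 0.147, -0.989], [-1.0, 0.011, -0.003]]
contact_force: [-0.1, -0.1, -2.4]
opening: 0.0175
```

```bash
python3 - <<'E'
from h import *
s=readout.get_state(); print(s['t'],s['position'],np.round(s['eef_rot'],4).tolist(),s['contact_force'],s['opening'])
p,d=cams.camera('wrist'); P=cams.camera_params('side')
p2,_=cams.camera('side')
a=p[120:420,100:460,::-1]; c=proj(P,[[0.615,-0.03,.13]])[0].astype(int); print(c)
b=cv2.resize(p2[c[1]-60:c[1]+40,c[0]-60:c[0]+60,::-1],(360,300),interpolation=cv2.INTER_CUBIC)
cv2.imwrite('pics/w3.png',np.hstack([a,b]))
s=readout.get_state(); print(s['position'],s['contact_force'])
E
```

```text
3.1 [ 0.61953902 -0.03055229  0.13972952] [[0.0102, 0.989, 0.1475], [0.0043, 0.1474, -0.9891], [-0.9999, 0.0107, -0.0028]] [-0.05900611 -0.09872701 -2.38891755] 0.017502235870415397
[251 214]
[ 0.61957691 -0.03055155  0.1397047 ] [-0.60030023  0.21313806  1.49314704]
```

View pics/w3.png

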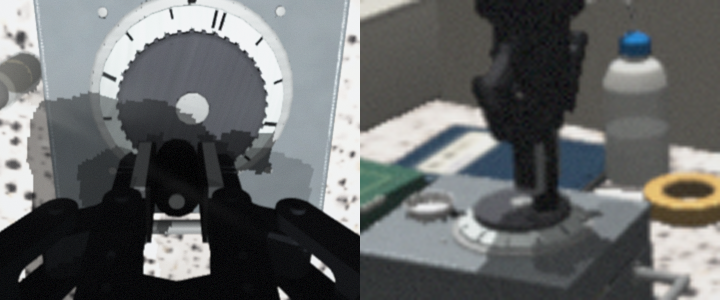

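The grip slipped upward about 13 mm, because the arm drifted while the fingers swung shut. I'll open a little, re-centre lower, and close from nearby.

Emit:
arm_command:
  steps:
    - [0, 0, 0, 0, 0, 0, 0.3]
    - [0, 0, 0, 0, 0, 0, 0.3]
    - [0, 0, 0, 0, 0, 0, 0.3]

```text
t: 3.5
position: [0.6195, -0.0306, 0.1391]
eef_rot: [[0.009, 0.989, 0.147], [0.004, 0.147, -0.989], [-1.0, 0.01, -0.003]]
contact_force: [0.4, 0.4, -0.7]
opening: 0.0298
```

Emit:
arm_command:
  steps:
    - [0.006, -0.0045, -0.0018, 0, 0, -0.01, 0.3]
    - [0.006, 0, 0, 0, 0, 0, 0.3]
    - [0, 0, 0, 0, 0, 0, 0.3]

```text
t: 3.8
position: [0.6142, -0.0294, 0.1258]
eef_rot: [[-0.002, 0.989, 0.147], [0.003, 0.147, -0.989], [-1.0, -0.001, -0.003]]
contact_force: [0.2, -0.3, -0.1]
opening: 0.0298
```

Emit:
arm_command:
  steps:
    - [0, 0, 0, 0, 0, 0, 1]
    - [0, 0, 0, 0, 0, 0, 1]
    - [0, 0, 0, 0, 0, 0, 1]

```text
t: 4.1
position: [0.6142, -0.0296, 0.1259]
eef_rot: [[-0.002, 0.989, 0.147], [0.002, 0.147, -0.989], [-1.0, -0.001, -0.002]]
contact_force: [-0.2, 0.0, -1.2]
opening: 0.0181
```

```bash
cat > crank.py <<'E'
import sys,json; from h import *
cx,cy,R0,yaw,z0=json.load(open('cal.json'))
s=readout.get_state(); A=np.array(s['eef_rot']); p=np.array(s['position']); d=p[:2]-[cx,cy]
b=np.degrees(np.arctan2(d[1],d[0])); n=((b-yaw-180)/30)%12
print('t',s['t'],'r',round(np.hypot(*d)*1e3,2),'bear',round(b,2),'number',round(n,3),'z',p[2],'F',np.round(s['contact_force'],1),'tilt',np.round(A[:,0],3))
step,N=float(sys.argv[1]),int(sys.argv[2])
q=p.copy(); rows=[]
for k in range(1,N+1):
    a=np.radians(b+step*k); t=np.array([cx+R0*np.cos(a),cy+R0*np.sin(a),z0 if k==1 else q[2]])
    rows.append(np.round(A.T@(t-q),4).tolist()+[0,0,0,1]); q=t
rows[0][3:6]=np.round(np.clip(A.T@np.cross(A[:,0],[0,0,-1]),-.02,.02),3).tolist()
print(json.dumps(rows))
E
echo '[0.6383,-0.0346,0.024,8.73,0.126]'>cal.json; python3 crank.py -15 6
```

```text
t 4.1 r 24.58 bear 168.19 number 11.315 z 0.12594677984796793 F [-0.2  0.  -1.2] tilt [-0.002  0.002 -1.   ]
[[-0.0, 0.0035, -0.0053, -0.0, -0.002, 0.001, 1], [0.0, 0.0043, -0.0046, 0, 0, 0, 1], [0.0, 0.0053, -0.0033, 0, 0, 0, 1], [-0.0, 0.006, -0.0019, 0, 0, 0, 1], [-0.0, 0.0063, -0.0002, 0, 0, 0, 1], [-0.0, 0.0061, 0.0014, 0, 0, 0, 1]]
```

Emit:
arm_command:
  steps:
    - [0, 0.0035, -0.0053, 0, 0, 0, 1]
    - [0, 0.0043, -0.0046, 0, 0, 0, 1]
    - [0, 0.0053, -0.0033, 0, 0, 0, 1]
    - [0, 0.006, -0.0019, 0, 0, 0, 1]
    - [0, 0.0063, -0.0002, 0, 0, 0, 1]
    - [0, 0.0061, 0.0014, 0, 0, 0, 1]

```text
t: 4.7
position: [0.6439, -0.0116, 0.1259]
eef_rot: [[-0.004, 0.989, 0.146], [-0.003, 0.146, -0.989], [-1.0, -0.005, 0.003]]
contact_force: [-4.7, -5.9, 3.3]
opening: 0.0182
```

```bash
python3 crank.py -20 10
```

```text
t 4.7 r 23.72 bear 76.34 number 8.254 z 0.12588086273030816 F [-4.7 -5.9  3.3] tilt [-0.004 -0.003 -1.   ]
[[-0.0001, 0.0072, 0.0042, -0.0, 0.003, 0.005, 1], [-0.0, 0.0051, 0.0066, 0, 0, 0, 1], [0.0, 0.0026, 0.0079, 0, 0, 0, 1], [0.0, -0.0003, 0.0083, 0, 0, 0, 1], [0.0, -0.0031, 0.0077, 0, 0, 0, 1], [0.0, -0.0056, 0.0062, 0, 0, 0, 1], [0.0, -0.0074, 0.0039, 0, 0, 0, 1], [0.0, -0.0083, 0.0012, 0, 0, 0, 1], [0.0, -0.0082, -0.0017, 0, 0, 0, 1], [0.0, -0.0071, -0.0044, 0, 0, 0, 1]]
```

Emit:
arm_command:
  steps:
    - [0, 0.0072, 0.0042, 0, 0.003, 0.005, 1]
    - [0, 0.0051, 0.0066, 0, 0, 0, 1]
    - [0, 0.0026, 0.0079, 0, 0, 0, 1]
    - [0, -0.0003, 0.0083, 0, 0, 0, 1]
    - [0, -0.0031, 0.0077, 0, 0, 0, 1]
    - [0, -0.0056, 0.0062, 0, 0, 0, 1]
    - [0, -0.0074, 0.0039, 0, 0, 0, 1]
    - [0, -0.0083, 0.0012, 0, 0, 0, 1]
    - [0, -0.0082, -0.0017, 0, 0, 0, 1]
    - [0, -0.0071, -0.0044, 0, 0, 0, 1]

```text
t: 5.7
position: [0.6279, -0.0569, 0.126]
eef_rot: [[0.003, 0.989, 0.147], [0.001, 0.147, -0.989], [-1.0, 0.003, -0.0]]
contact_force: [5.2, -2.3, -1.4]
opening: 0.0186
```

```bash
python3 crank.py -20 10
```

```text
t 5.7 r 24.61 bear -114.88 number 1.88 z 0.12595507134026016 F [ 5.2 -2.3 -1.4] tilt [ 0.003  0.001 -1.   ]
[[-0.0001, -0.0057, -0.0062, -0.0, -0.0, -0.003, 1], [-0.0, -0.0037, -0.0074, 0, 0, 0, 1], [0.0, -0.001, -0.0083, 0, 0, 0, 1], [0.0, 0.0019, -0.0081, 0, 0, 0, 1], [0.0, 0.0046, -0.007, 0, 0, 0, 1], [0.0, 0.0067, -0.005, 0, 0, 0, 1], [0.0, 0.008, -0.0024, 0, 0, 0, 1], [0.0, 0.0083, 0.0005, 0, 0, 0, 1], [0.0, 0.0077, 0.0033, 0, 0, 0, 1], [0.0, 0.0061, 0.0057, 0, 0, 0, 1]]
```

Emit:
arm_command:
  steps:
    - [0, -0.0057, -0.0062, 0, 0, -0.003, 1]
    - [0, -0.0037, -0.0074, 0, 0, 0, 1]
    - [0, -0.001, -0.0083, 0, 0, 0, 1]
    - [0, 0.0019, -0.0081, 0, 0, 0, 1]
    - [0, 0.0046, -0.007, 0, 0, 0, 1]
    - [0, 0.0067, -0.005, 0, 0, 0, 1]
    - [0, 0.008, -0.0024, 0, 0, 0, 1]
    - [0, 0.0083, 0.0005, 0, 0, 0, 1]
    - [0, 0.0077, 0.0033, 0, 0, 0, 1]
    - [0, 0.0061, 0.0057, 0, 0, 0, 1]

```text
t: 6.7
position: [0.6488, -0.0138, 0.1259]
eef_rot: [[-0.006, 0.989, 0.147], [0.004, 0.147, -0.989], [-1.0, -0.006, -0.005]]
contact_force: [-3.9, 3.1, 1.8]
opening: 0.0183
```

```bash
python3 crank.py -20 10
```

```text
t 6.7 r 23.29 bear 63.16 number 7.814 z 0.1259227733369463 F [-3.9  3.1  1.8] tilt [-0.006  0.004 -1.   ]
[[-0.0001, 0.0063, 0.0053, 0.0, -0.005, 0.006, 1], [-0.0001, 0.0035, 0.0076, 0, 0, 0, 1], [-0.0, 0.0007, 0.0083, 0, 0, 0, 1], [-0.0, -0.0022, 0.008, 0, 0, 0, 1], [-0.0, -0.0048, 0.0068, 0, 0, 0, 1], [0.0, -0.0069, 0.0047, 0, 0, 0, 1], [0.0, -0.0081, 0.0021, 0, 0, 0, 1], [0.0001, -0.0083, -0.0008, 0, 0, 0, 1], [0.0001, -0.0075, -0.0036, 0, 0, 0, 1], [0.0001, -0.0059, -0.0059, 0, 0, 0, 1]]
```

Emit:
arm_command:
  steps:
    - [0, 0.0063, 0.0053, 0, -0.005, 0.006, 1]
    - [0, 0.0035, 0.0076, 0, 0, 0, 1]
    - [0, 0.0007, 0.0083, 0, 0, 0, 1]
    - [0, -0.0022, 0.008, 0, 0, 0, 1]
    - [0, -0.0048, 0.0068, 0, 0, 0, 1]
    - [0, -0.0069, 0.0047, 0, 0, 0, 1]
    - [0, -0.0081, 0.0021, 0, 0, 0, 1]
    - [0, -0.0083, -0.0008, 0, 0, 0, 1]
    - [0, -0.0075, -0.0036, 0, 0, 0, 1]
    - [0, -0.0059, -0.0059, 0, 0, 0, 1]

```text
t: 7.7
position: [0.6346, -0.0582, 0.126]
eef_rot: [[0.023, 0.989, 0.146], [-0.012, 0.146, -0.989], [-1.0, 0.021, 0.015]]
contact_force: [5.1, -15.4, -0.0]
opening: 0.0183
```

```bash
python3 crank.py -15 8
```

```text
t 7.7 r 23.93 bear -98.99 number 2.409 z 0.12602511056561286 F [  5.1 -15.4  -0. ] tilt [ 0.023 -0.012 -1.   ]
[[-0.0001, -0.0057, -0.0026, -0.0, 0.015, -0.02, 1], [-0.0002, -0.0048, -0.004, 0, 0, 0, 1], [-0.0002, -0.0036, -0.0051, 0, 0, 0, 1], [-0.0001, -0.0022, -0.0059, 0, 0, 0, 1], [-0.0001, -0.0006, -0.0062, 0, 0, 0, 1], [-0.0001, 0.0011, -0.0062, 0, 0, 0, 1], [-0.0, 0.0026, -0.0057, 0, 0, 0, 1], [0.0, 0.004, -0.0048, 0, 0, 0, 1]]
```

Emit:
arm_command:
  steps:
    - [0, -0.0057, -0.0026, 0, 0.015, -0.02, 1]
    - [0, -0.0048, -0.004, 0, 0, 0, 1]
    - [0, -0.0036, -0.0051, 0, 0, 0, 1]
    - [0, -0.0022, -0.0059, 0, 0, 0, 1]
    - [0, -0.0006, -0.0062, 0, 0, 0, 1]
    - [0, 0.0011, -0.0062, 0, 0, 0, 1]
    - [0, 0.0026, -0.0057, 0, 0, 0, 1]
    - [0, 0.004, -0.0048, 0, 0, 0, 1]

```text
t: 8.5
position: [0.6157, -0.0429, 0.1259]
eef_rot: [[-0.004, 0.992, 0.128], [-0.042, 0.128, -0.991], [-0.999, -0.009, 0.041]]
contact_force: [-16.9, -13.3, 11.4]
opening: 0.0181
```

```bash
python3 crank.py -10 6
```

```text
t 8.5 r 24.09 bear -159.73 number 0.385 z 0.12587621727892095 F [-16.9 -13.3  11.4] tilt [-0.004 -0.042 -0.999]
[[-0.0003, -0.0005, -0.0042, 0.0, 0.02, 0.009, 1], [-0.0002, 0.0002, -0.0042, 0, 0, 0, 1], [-0.0002, 0.0009, -0.0041, 0, 0, 0, 1], [-0.0002, 0.0016, -0.0039, 0, 0, 0, 1], [-0.0002, 0.0022, -0.0035, 0, 0, 0, 1], [-0.0002, 0.0028, -0.0031, 0, 0, 0, 1]]
```

```bash
python3 - <<'E'
from h import *
p,d=cams.camera('wrist'); P=cams.camera_params('side')
p2,_=cams.camera('side')
a=p[60:420,60:500,::-1]; c=proj(P,[[0.615,-0.04,.13]])[0].astype(int)
b=cv2.resize(p2[c[1]-80:c[1]+40,c[0]-60:c[0]+60,::-1],(360,360),interpolation=cv2.INTER_CUBIC)
cv2.imwrite('pics/w4.png',np.clip(np.hstack([a,b])*1.6,0,255).astype(np.uint8))
s=readout.get_state(); print(s['t'],s['position'],s['contact_force'],s['ft_torque'],s['joints'],np.round(s['eef_rot'],3).tolist())
E
```

```text
8.6 [ 0.61553001 -0.04261253  0.12588667] [-15.3765406  -11.46728236  11.7205376 ] [-1.62443623  3.27002197 -0.1549255 ] [ -2.87224841  18.53295686  -3.06102895  68.53109555  -2.38518758
 169.76187167] [[-0.004, 0.992, 0.128], [-0.041, 0.128, -0.991], [-0.999, -0.01, 0.041]]
```

View pics/w4.png

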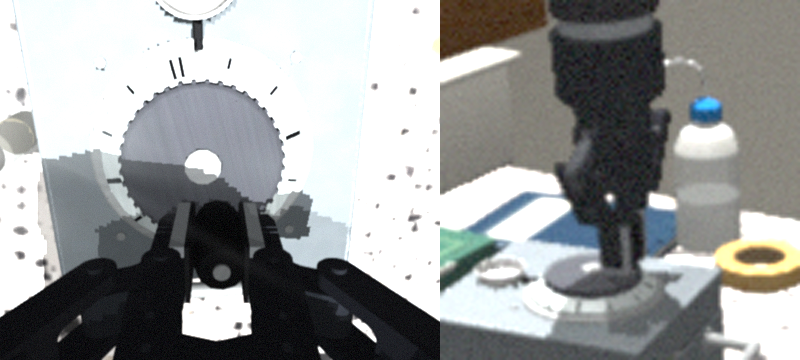

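The handle is still gripped and the dial reads just past 0 (double mark about 12° anticlockwise of the pointer), which matches the arm's number of 0.39. The tool has tilted 2.4° and is stressed, so I'll straighten it before going on.

Emit:
arm_command:
  steps:
    - [0, 0, 0, 0, 0.03, 0.009, 1]
    - [0, 0, 0, 0, 0.015, 0, 1]

```text
t: 8.8
position: [0.6152, -0.0438, 0.126]
eef_rot: [[-0.001, 0.992, 0.127], [0.006, 0.127, -0.992], [-1.0, 0.0, -0.006]]
contact_force: [1.2, 2.3, -2.1]
opening: 0.0184
```

```bash
python3 crank.py -12 3
```

```text
t 8.8 r 24.87 bear -158.38 number 0.43 z 0.12596847075707523 F [ 1.2  2.3 -2.1] tilt [-0.001  0.006 -1.   ]
[[-0.0, 0.0001, -0.0052, -0.0, -0.006, -0.0, 1], [0.0, 0.0003, -0.005, 0, 0, 0, 1], [0.0, 0.0014, -0.0048, 0, 0, 0, 1]]
```

```bash
echo '[0.6377,-0.0350,0.024,8.73,0.126]'>cal.json; python3 crank.py -14 5
```

```text
t 8.8 r 24.16 bear -158.74 number 0.418 z 0.12596847075707523 F [ 1.2  2.3 -2.1] tilt [-0.001  0.006 -1.   ]
[[0.0, -0.0006, -0.0058, -0.0, -0.006, -0.0, 1], [0.0, 0.0007, -0.0058, 0, 0, 0, 1], [0.0, 0.0021, -0.0055, 0, 0, 0, 1], [0.0, 0.0034, -0.0048, 0, 0, 0, 1], [0.0, 0.0044, -0.0038, 0, 0, 0, 1]]
```

Emit:
arm_command:
  steps:
    - [0, -0.0006, -0.0058, 0, -0.006, 0, 1]
    - [0, 0.0007, -0.0058, 0, 0, 0, 1]
    - [0, 0.0021, -0.0055, 0, 0, 0, 1]
    - [0, 0.0034, -0.0048, 0, 0, 0, 1]
    - [0, 0.0044, -0.0038, 0, 0, 0, 1]

```text
t: 9.3
position: [0.6163, -0.0243, 0.1258]
eef_rot: [[-0.011, 0.993, 0.12], [-0.018, 0.12, -0.993], [-1.0, -0.013, 0.017]]
contact_force: [-9.7, -1.6, 7.9]
opening: 0.0182
```

```bash
python3 crank.py -12 4
```

```text
t 9.3 r 23.96 bear 153.38 number 10.822 z 0.125849338087589 F [-9.7 -1.6  7.9] tilt [-0.011 -0.018 -1.   ]
[[-0.0003, 0.0032, -0.0039, 0.0, 0.017, 0.013, 1], [-0.0001, 0.0039, -0.0031, 0, 0, 0, 1], [-0.0001, 0.0045, -0.0022, 0, 0, 0, 1], [-0.0001, 0.0049, -0.0013, 0, 0, 0, 1]]
```

Emit:
arm_command:
  steps:
    - [0, 0.0032, -0.0039, 0, 0.017, 0.013, 1]
    - [0, 0.0039, -0.0031, 0, 0.002, 0.002, 1]
    - [0, 0.0045, -0.0022, 0, 0.002, 0.002, 1]
    - [0, 0.0049, -0.0013, 0, 0.002, 0.002, 1]

```text
t: 9.7
position: [0.6268, -0.0136, 0.1259]
eef_rot: [[-0.004, 0.993, 0.119], [-0.001, 0.119, -0.993], [-1.0, -0.004, 0.001]]
contact_force: [-7.0, -0.9, 5.5]
opening: 0.0182
```

```bash
python3 crank.py -9 4
```

```text
t 9.7 r 24.04 bear 117.01 number 9.609 z 0.12586635303732585 F [-7.  -0.9  5.5] tilt [-0.004 -0.001 -1.   ]
[[-0.0001, 0.0036, -0.001, 0.0, 0.001, 0.004, 1], [-0.0, 0.0037, -0.0004, 0, 0, 0, 1], [-0.0, 0.0038, 0.0002, 0, 0, 0, 1], [-0.0, 0.0037, 0.0007, 0, 0, 0, 1]]
```

Emit:
arm_command:
  steps:
    - [0, 0.0036, -0.001, 0, 0.001, 0.004, 1]
    - [0, 0.0037, -0.0004, 0, 0, 0.001, 1]
    - [0, 0.0038, 0.0002, 0, 0, 0.001, 1]
    - [0, 0.0037, 0.0007, 0, 0, 0.001, 1]
    - [0, 0, 0, 0, 0, 0, 1]

```text
t: 10.2
position: [0.6369, -0.0109, 0.1259]
eef_rot: [[-0.007, 0.993, 0.119], [-0.005, 0.119, -0.993], [-1.0, -0.007, 0.004]]
contact_force: [0.4, -1.6, 0.3]
opening: 0.0183
```

```bash
python3 crank.py -6 2; cat > read.py <<'E'
import sys; from h import *
# rectify the dial's rim plane (z=.096) into a top view, 10 px/mm, box x up
import json; cx,cy,R0,yaw,z0=json.load(open('cal.json'))
P=cams.camera_params('wrist'); p,d=cams.camera('wrist')
n=560; v,u=np.mgrid[:n,:n]; X=(n/2-v)/5.*1e-3; Y=(n/2-u)/5.*1e-3; c,s=np.cos(np.radians(yaw)),np.sin(np.radians(yaw))
uv=proj(P,np.c_[(0.6383+c*X-s*Y).ravel(),(-0.0346+s*X+c*Y).ravel(),np.full(n*n,.097)]).astype(np.float32).reshape(n,n,2)
o=cv2.remap(p,uv[...,0],uv[...,1],cv2.INTER_CUBIC)[:,:,::-1].copy()
cv2.imwrite(sys.argv[1],np.clip(o*1.3,0,255).astype(np.uint8))
# unwrapped rim: angle 0 at pointer, anticlockwise positive
g=cv2.cvtColor(o,cv2.COLOR_BGR2GRAY).astype(np.float32); a=np.radians(np.arange(-180,180,.25)); R=np.linspace(38.5,41.5,13)[:,None]*5
S=cv2.remap(g,(n/2-R*np.sin(a)).astype(np.float32),(n/2-R*np.cos(a)).astype(np.float32),cv2.INTER_LINEAR).mean(0)
b=cv2.blur(S[None],(81,1))[0]; dk=b-S; i=np.nonzero((dk>25)&(dk==np.max([np.roll(dk,k) for k in range(-8,9)],0)))[0]
print('marks at deg',[(round(np.degrees(a[k]),1),int(dk[k])) for k in i])
E
python3 read.py pics/d1.png
```

```text
t 10.2 r 24.14 bear 91.8 number 8.769 z 0.12592354913502876 F [ 0.4 -1.6  0.3] tilt [-0.007 -0.005 -1.   ]
[[-0.0001, 0.0025, 0.0005, -0.0, 0.004, 0.007, 1], [-0.0, 0.0024, 0.0006, 0, 0, 0, 1]]
marks at deg [(np.float64(-134.5), 43), (np.float64(-126.3), 71), (np.float64(-110.5), 30), (np.float64(-98.8), 126), (np.float64(-93.5), 138), (np.float64(-66.0), 42), (np.float64(-36.2), 31), (np.float64(-7.0), 190), (np.float64(52.2), 55), (np.float64(81.8), 58), (np.float64(151.5), 39)]
```

View pics/d1.png

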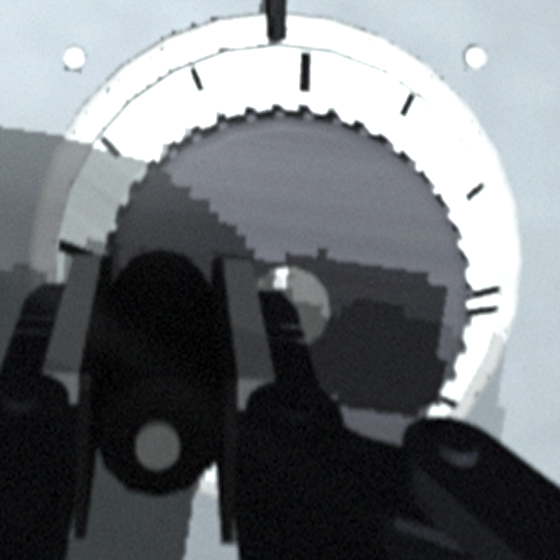

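The rectified view shows the long 9 mark 7° clockwise of the pointer at (305,70), and the double 0 at −96°. That gives a reading of 8.77, matching the arm's 8.769, so 23° remain to 8.

Emit:
arm_command:
  steps:
    - [0, 0.0029, 0.0006, 0, 0.004, 0.007, 1]
    - [0, 0.0028, 0.0008, 0, 0, 0.002, 1]
    - [0, 0.0027, 0.0011, 0, 0, 0.002, 1]
    - [0, 0, 0, 0, 0, 0, 1]

```text
t: 10.65
position: [0.6431, -0.0116, 0.1259]
eef_rot: [[-0.0, 0.993, 0.12], [0.001, 0.12, -0.993], [-1.0, 0.0, -0.001]]
contact_force: [-0.1, -1.5, 1.1]
opening: 0.0181
```

```bash
python3 crank.py -4 2
```

```text
t 10.65 r 24.05 bear 77.08 number 8.278 z 0.12593593688768828 F [-0.1 -1.5  1.1] tilt [-0.     0.001 -1.   ]
[[-0.0001, 0.0015, 0.0007, 0.0, -0.001, -0.0, 1], [-0.0, 0.0015, 0.0007, 0, 0, 0, 1]]
```

Emit:
arm_command:
  steps:
    - [0, 0.0019, 0.0008, 0, 0, 0, 1]
    - [0, 0.0018, 0.0009, 0, 0, 0.002, 1]
    - [0, 0, 0, 0, 0, 0, 1]

```text
t: 10.95
position: [0.6456, -0.0123, 0.1259]
eef_rot: [[-0.0, 0.993, 0.12], [0.002, 0.12, -0.993], [-1.0, -0.0, -0.002]]
contact_force: [-1.4, 0.0, 1.0]
opening: 0.0182
```

```bash
python3 crank.py -3 1; python3 read.py pics/d2.png
```

```text
t 10.95 r 24.05 bear 70.8 number 8.069 z 0.12592182177692784 F [-1.4  0.   1. ] tilt [-0.     0.002 -1.   ]
[[-0.0001, 0.0011, 0.0006, 0.0, -0.002, 0.0, 1]]
marks at deg [(np.float64(-119.0), 56), (np.float64(-114.0), 62), (np.float64(-86.8), 56), (np.float64(-57.0), 42), (np.float64(-27.8), 176), (np.float64(39.8), 30), (np.float64(61.3), 83), (np.float64(151.2), 26)]
```

Emit:
arm_command:
  steps:
    - [0, 0.0009, 0.0004, 0, 0, 0, 1]
    - [0, 0, 0, 0, 0, 0, 1]

```text
t: 11.2
position: [0.646, -0.0125, 0.1259]
eef_rot: [[-0.001, 0.993, 0.12], [0.002, 0.12, -0.993], [-1.0, -0.001, -0.002]]
contact_force: [-2.8, -0.2, 3.2]
opening: 0.0186
```

```bash
python3 crank.py 16 7
```

```text
t 11.2 r 24.01 bear 69.66 number 8.031 z 0.12589983440527652 F [-2.8 -0.2  3.2] tilt [-0.001  0.002 -1.   ]
[[-0.0001, -0.0063, -0.0022, -0.0, -0.002, 0.001, 1], [0.0, -0.0067, -0.0004, 0, 0, 0, 1], [0.0, -0.0065, 0.0015, 0, 0, 0, 1], [0.0, -0.0059, 0.0032, 0, 0, 0, 1], [-0.0, -0.0047, 0.0047, 0, 0, 0, 1], [-0.0, -0.0033, 0.0058, 0, 0, 0, 1], [-0.0, -0.0015, 0.0065, 0, 0, 0, 1]]
```

Set at 8.03. Now anticlockwise.

Emit:
arm_command:
  steps:
    - [0, -0.0063, -0.0022, 0, -0.002, 0.001, 1]
    - [0, -0.0067, -0.0004, 0, 0, 0, 1]
    - [0, -0.0065, 0.0015, 0, 0, 0, 1]
    - [0, -0.0059, 0.0032, 0, 0, 0, 1]
    - [0, -0.0047, 0.0047, 0, 0, 0, 1]
    - [0, -0.0033, 0.0058, 0, 0, 0, 1]
    - [0, -0.0015, 0.0065, 0, 0, 0, 1]

```text
t: 11.9
position: [0.6135, -0.0348, 0.1259]
eef_rot: [[0.006, 0.992, 0.123], [0.003, 0.123, -0.992], [-1.0, 0.006, -0.003]]
contact_force: [3.5, 2.3, -0.5]
opening: 0.0181
```

```bash
python3 crank.py 16 7
```

```text
t 11.9 r 24.19 bear 179.45 number 11.691 z 0.12592268873552703 F [ 3.5  2.3 -0.5] tilt [ 0.006  0.003 -1.   ]
[[-0.0001, 0.0002, 0.0067, -0.0, -0.003, -0.006, 1], [-0.0, 0.0019, 0.0064, 0, 0, 0, 1], [0.0, 0.0036, 0.0056, 0, 0, 0, 1], [0.0, 0.005, 0.0044, 0, 0, 0, 1], [0.0, 0.006, 0.0029, 0, 0, 0, 1], [0.0, 0.0066, 0.0011, 0, 0, 0, 1], [0.0, 0.0066, -0.0007, 0, 0, 0, 1]]
```

Emit:
arm_command:
  steps:
    - [0, 0.0002, 0.0067, 0, -0.003, -0.006, 1]
    - [0, 0.0019, 0.0064, 0, 0, 0, 1]
    - [0, 0.0036, 0.0056, 0, 0, 0, 1]
    - [0, 0.005, 0.0044, 0, 0, 0, 1]
    - [0, 0.006, 0.0029, 0, 0, 0, 1]
    - [0, 0.0066, 0.0011, 0, 0, 0, 1]
    - [0, 0.0066, -0.0007, 0, 0, 0, 1]

```text
t: 12.6
position: [0.6466, -0.0576, 0.1258]
eef_rot: [[-0.004, 0.992, 0.123], [0.011, 0.123, -0.992], [-1.0, -0.003, -0.011]]
contact_force: [-4.7, 5.9, 4.8]
opening: 0.0182
```

```bash
python3 crank.py 16 7
```

```text
t 12.6 r 24.26 bear -68.42 number 3.428 z 0.12579315168423594 F [-4.7  5.9  4.8] tilt [-0.004  0.011 -1.   ]
[[-0.0002, 0.0061, -0.0028, -0.0, -0.011, 0.003, 1], [0.0, 0.0052, -0.0042, 0, 0, 0, 1], [0.0001, 0.0039, -0.0054, 0, 0, 0, 1], [0.0001, 0.0022, -0.0063, 0, 0, 0, 1], [0.0001, 0.0004, -0.0067, 0, 0, 0, 1], [0.0001, -0.0014, -0.0065, 0, 0, 0, 1], [0.0001, -0.0032, -0.0059, 0, 0, 0, 1]]
```

Emit:
arm_command:
  steps:
    - [0, 0.0061, -0.0028, 0, -0.011, 0.003, 1]
    - [0, 0.0052, -0.0042, 0, 0, 0, 1]
    - [0, 0.0039, -0.0054, 0, 0, 0, 1]
    - [0, 0.0022, -0.0063, 0, 0, 0, 1]
    - [0, 0.0004, -0.0067, 0, 0, 0, 1]
    - [0, -0.0014, -0.0065, 0, 0, 0, 1]
    - [0, -0.0032, -0.0059, 0, 0, 0, 1]

```text
t: 13.3
position: [0.6575, -0.0216, 0.126]
eef_rot: [[0.001, 0.993, 0.118], [-0.006, 0.118, -0.993], [-1.0, -0.0, 0.006]]
contact_force: [4.8, -1.7, -0.5]
opening: 0.018
```

```bash
python3 crank.py 12 5
```

```text
t 13.3 r 23.91 bear 34.14 number 6.847 z 0.1259502755569701 F [ 4.8 -1.7 -0.5] tilt [ 0.001 -0.006 -1.   ]
[[-0.0001, -0.0027, -0.0042, -0.0, 0.006, 0.0, 1], [-0.0, -0.0036, -0.0035, 0, 0, 0, 1], [-0.0, -0.0042, -0.0027, 0, 0, 0, 1], [-0.0, -0.0047, -0.0018, 0, 0, 0, 1], [-0.0, -0.005, -0.0008, 0, 0, 0, 1]]
```

Remaining 94.6°.

Emit:
arm_command:
  steps:
    - [0, -0.0027, -0.0042, 0, 0.006, 0, 1]
    - [0, -0.0036, -0.0035, 0, 0, 0, 1]
    - [0, -0.0042, -0.0027, 0, 0, 0, 1]
    - [0, -0.0047, -0.0018, 0, 0, 0, 1]
    - [0, -0.005, -0.0008, 0, 0, 0, 1]

```text
t: 13.8
position: [0.6359, -0.0108, 0.1259]
eef_rot: [[0.004, 0.993, 0.119], [-0.004, 0.119, -0.993], [-1.0, 0.004, 0.005]]
contact_force: [6.9, -3.2, -1.4]
opening: 0.018
```

```bash
python3 crank.py 8 4
```

```text
t 13.8 r 24.23 bear 94.14 number 8.847 z 0.1259445469144245 F [ 6.9 -3.2 -1.4] tilt [ 0.004 -0.004 -1.   ]
[[-0.0001, -0.0034, 0.0003, 0.0, 0.005, -0.004, 1], [-0.0, -0.0033, 0.0005, 0, 0, 0, 1], [-0.0, -0.0032, 0.001, 0, 0, 0, 1], [-0.0, -0.003, 0.0014, 0, 0, 0, 1]]
```

Remaining 34.6°.

Emit:
arm_command:
  steps:
    - [0, -0.0034, 0.0003, 0, 0.005, -0.004, 1]
    - [0, -0.0033, 0.0005, 0, 0, 0, 1]
    - [0, -0.0032, 0.001, 0, 0, 0, 1]
    - [0, 0, 0, 0, 0, 0, 1]

```text
t: 14.2
position: [0.6265, -0.0135, 0.1259]
eef_rot: [[0.004, 0.993, 0.119], [-0.0, 0.119, -0.993], [-1.0, 0.004, 0.001]]
contact_force: [3.3, -2.8, 0.3]
opening: 0.0182
```

```bash
python3 crank.py 5 2
```

```text
t 14.2 r 24.21 bear 117.57 number 9.628 z 0.12589221413312252 F [ 3.3 -2.8  0.3] tilt [ 0.004 -0.    -1.   ]
[[-0.0001, -0.0018, 0.001, -0.0, 0.001, -0.004, 1], [-0.0, -0.0018, 0.001, 0, 0, 0, 1]]
```

Emit:
arm_command:
  steps:
    - [0, -0.0021, 0.0011, 0, 0.001, -0.004, 1]
    - [0, -0.002, 0.0012, 0, 0, 0, 1]
    - [0, 0, 0, 0, 0, 0, 1]

```text
t: 14.5
position: [0.6234, -0.0155, 0.1259]
eef_rot: [[0.002, 0.993, 0.12], [0.001, 0.12, -0.993], [-1.0, 0.002, -0.001]]
contact_force: [2.6, -4.1, 0.7]
opening: 0.0183
```

```bash
python3 crank.py 3 1; python3 read.py pics/d3.png
```

```text
t 14.5 r 24.18 bear 126.35 number 9.921 z 0.12590181383781487 F [ 2.6 -4.1  0.7] tilt [ 0.002  0.001 -1.   ]
[[-0.0001, -0.001, 0.0008, 0.0, -0.001, -0.002, 1]]
marks at deg [(np.float64(-162.5), 52), (np.float64(-152.0), 73), (np.float64(-135.8), 40), (np.float64(-121.2), 64), (np.float64(-91.5), 60), (np.float64(-64.8), 157), (np.float64(-59.5), 162), (np.float64(-32.0), 35), (np.float64(27.2), 191), (np.float64(56.8), 39), (np.float64(73.5), 40), (np.float64(86.5), 27)]
```

Emit:
arm_command:
  steps:
    - [0, -0.0011, 0.0009, 0, 0, 0, 1]
    - [0, 0, 0, 0, 0, 0, 1]

```text
t: 14.75
position: [0.6227, -0.016, 0.1259]
eef_rot: [[0.003, 0.993, 0.12], [0.002, 0.12, -0.993], [-1.0, 0.003, -0.002]]
contact_force: [4.0, -3.3, 0.4]
opening: 0.0182
```

```bash
python3 crank.py -13 7;  python3 read.py pics/d4.png
```

```text
t 14.75 r 24.18 bear 128.37 number 9.988 z 0.12594835123221293 F [ 4.  -3.3  0.4] tilt [ 0.003  0.002 -1.   ]
[[-0.0, 0.005, -0.0021, -0.0, -0.002, -0.003, 1], [0.0, 0.0053, -0.0011, 0, 0, 0, 1], [0.0, 0.0054, 0.0001, 0, 0, 0, 1], [0.0, 0.0053, 0.0013, 0, 0, 0, 1], [0.0, 0.0048, 0.0025, 0, 0, 0, 1], [0.0, 0.0042, 0.0035, 0, 0, 0, 1], [0.0, 0.0033, 0.0043, 0, 0, 0, 1]]
marks at deg [(np.float64(-161.5), 53), (np.float64(-150.0), 77), (np.float64(-134.0), 42), (np.float64(-119.3), 61), (np.float64(-89.5), 57), (np.float64(-62.5), 160), (np.float64(-57.5), 164), (np.float64(-30.0), 37), (np.float64(-0.5), 31), (np.float64(29.2), 191), (np.float64(58.8), 41), (np.float64(76.2), 42), (np.float64(88.8), 27)]
```

10 is at the pointer (−0.5°). Now clockwise, with the first 90° free of the stop.

Emit:
arm_command:
  steps:
    - [0, 0.005, -0.0021, 0, -0.002, -0.003, 1]
    - [0, 0.0053, -0.0011, 0, 0, 0, 1]
    - [0, 0.0054, 0.0001, 0, 0, 0, 1]
    - [0, 0.0053, 0.0013, 0, 0, 0, 1]
    - [0, 0.0048, 0.0025, 0, 0, 0, 1]
    - [0, 0.0042, 0.0035, 0, 0, 0, 1]
    - [0, 0.0033, 0.0043, 0, 0, 0, 1]

```text
t: 15.5
position: [0.6539, -0.0173, 0.1259]
eef_rot: [[-0.01, 0.992, 0.123], [0.005, 0.123, -0.992], [-1.0, -0.009, -0.007]]
contact_force: [-4.3, 3.5, 5.7]
opening: 0.018
```

```bash
python3 crank.py -8 4
```

```text
t 15.5 r 23.99 bear 47.46 number 7.291 z 0.12588000113948003 F [-4.3  3.5  5.7] tilt [-0.01   0.005 -1.   ]
[[-0.0002, 0.002, 0.0027, -0.0, -0.007, 0.009, 1], [-0.0, 0.0016, 0.0029, 0, 0, 0, 1], [-0.0, 0.0012, 0.0031, 0, 0, 0, 1], [-0.0, 0.0007, 0.0033, 0, 0, 0, 1]]
```

Emit:
arm_command:
  steps:
    - [0, 0.002, 0.0027, 0, -0.007, 0.009, 1]
    - [0, 0.0016, 0.0029, 0, 0, 0, 1]
    - [0, 0.0012, 0.0031, 0, 0, 0, 1]
    - [0, 0.0007, 0.0033, 0, 0, 0, 1]

```text
t: 15.9
position: [0.661, -0.0289, 0.1258]
eef_rot: [[-0.003, 0.992, 0.123], [0.002, 0.123, -0.992], [-1.0, -0.002, -0.002]]
contact_force: [-5.4, 3.6, 5.0]
opening: 0.018
```

```bash
python3 crank.py -6 5
```

```text
t 15.9 r 24.05 bear 14.59 number 6.195 z 0.12582779811445646 F [-5.4  3.6  5. ] tilt [-0.003  0.002 -1.   ]
[[-0.0002, 0.0001, 0.0025, -0.0, -0.002, 0.002, 1], [-0.0, -0.0001, 0.0025, 0, 0, 0, 1], [-0.0, -0.0003, 0.0025, 0, 0, 0, 1], [-0.0, -0.0006, 0.0024, 0, 0, 0, 1], [-0.0, -0.0008, 0.0024, 0, 0, 0, 1]]
```

Emit:
arm_command:
  steps:
    - [0, 0.0001, 0.0025, 0, -0.002, 0.002, 1]
    - [0, -0.0001, 0.0025, 0, 0, 0, 1]
    - [0, -0.0003, 0.0025, 0, 0, 0, 1]
    - [0, -0.0006, 0.0024, 0, 0, 0, 1]
    - [0, -0.0008, 0.0024, 0, 0, 0, 1]

```text
t: 16.4
position: [0.6614, -0.0392, 0.1258]
eef_rot: [[-0.001, 0.992, 0.125], [0.009, 0.125, -0.992], [-1.0, 0.0, -0.009]]
contact_force: [-3.6, 5.1, 4.4]
opening: 0.0182
```

```bash
python3 crank.py -6 4
```

```text
t 16.4 r 24.06 bear -10.1 number 5.372 z 0.12584277745118852 F [-3.6  5.1  4.4] tilt [-0.001  0.009 -1.   ]
[[-0.0002, -0.0009, 0.0023, -0.0, -0.009, -0.0, 1], [-0.0, -0.0011, 0.0023, 0, 0, 0, 1], [-0.0, -0.0013, 0.0021, 0, 0, 0, 1], [-0.0, -0.0016, 0.002, 0, 0, 0, 1]]
```

Emit:
arm_command:
  steps:
    - [0, -0.0009, 0.0023, 0, -0.009, 0, 1]
    - [0, -0.0011, 0.0023, 0, 0, 0, 1]
    - [0, -0.0013, 0.0021, 0, 0, 0, 1]
    - [0, -0.0016, 0.002, 0, 0, 0, 1]

```text
t: 16.8
position: [0.6581, -0.0477, 0.1258]
eef_rot: [[-0.0, 0.992, 0.125], [0.004, 0.125, -0.992], [-1.0, 0.0, -0.004]]
contact_force: [-3.3, 4.2, 5.1]
opening: 0.0181
```

```bash
python3 crank.py -6 4
```

```text
t 16.8 r 24.05 bear -31.86 number 4.647 z 0.12581217248135196 F [-3.3  4.2  5.1] tilt [-0.     0.004 -1.   ]
[[-0.0002, -0.0017, 0.0018, 0.0, -0.004, -0.0, 1], [-0.0, -0.0019, 0.0017, 0, 0, 0, 1], [-0.0, -0.002, 0.0015, 0, 0, 0, 1], [-0.0, -0.0022, 0.0013, 0, 0, 0, 1]]
```

Emit:
arm_command:
  steps:
    - [0, -0.0017, 0.0018, 0, -0.004, 0, 1]
    - [0, -0.0019, 0.0017, 0, 0, 0, 1]
    - [0, -0.002, 0.0015, 0, 0, 0, 1]
    - [0, -0.0022, 0.0013, 0, 0, 0, 1]

```text
t: 17.2
position: [0.6571, -0.0491, 0.1259]
eef_rot: [[0.011, 0.991, 0.13], [0.015, 0.13, -0.991], [-1.0, 0.013, -0.014]]
contact_force: [4.5, 8.9, 0.1]
opening: 0.0179
```

```bash
python3 crank.py -6 4
```

```text
t 17.2 r 23.98 bear -36.04 number 4.508 z 0.12591230514705043 F [4.5 8.9 0.1] tilt [ 0.011  0.015 -1.   ]
[[-0.0001, -0.0018, 0.0017, 0.0, -0.014, -0.013, 1], [-0.0, -0.002, 0.0015, 0, 0, 0, 1], [-0.0, -0.0021, 0.0013, 0, 0, 0, 1], [-0.0, -0.0023, 0.0011, 0, 0, 0, 1]]
```

Emit:
arm_command:
  steps:
    - [0, -0.0013, 0.0013, 0, -0.014, -0.013, 1]
    - [0, -0.0013, 0.0012, 0, 0, 0, 1]

```text
t: 17.4
position: [0.6573, -0.0488, 0.1259]
eef_rot: [[0.004, 0.991, 0.132], [0.006, 0.132, -0.991], [-1.0, 0.005, -0.006]]
contact_force: [0.1, 6.8, 3.1]
opening: 0.018
```

```bash
python3 crank.py -6 1; python3 read.py pics/d5.png
```

```text
t 17.4 r 24.03 bear -35.14 number 4.538 z 0.12587161458980373 F [0.1 6.8 3.1] tilt [ 0.004  0.006 -1.   ]
[[-0.0001, -0.0018, 0.0017, 0.0, -0.006, -0.005, 1]]
marks at deg [(np.float64(-72.5), 44), (np.float64(-58.8), 35), (np.float64(-56.0), 35), (np.float64(-43.0), 121), (np.float64(16.0), 27), (np.float64(46.0), 71), (np.float64(75.5), 39), (np.float64(105.5), 43)]
```

The stop is solid: the dial reads 4.53, 2.86 rad past 10, and it won't go further. I'll release and rise, then head for the drawer bow.

Emit:
arm_command:
  steps:
    - [0, 0, 0, 0, 0, 0, 0.2]
    - [0, 0, 0, 0, 0, 0, 0.2]
    - [0, 0, 0, 0, 0, 0, 0.2]
    - [-0.03, 0, 0, 0, 0, 0, 0.2]
    - [-0.04, 0, 0, 0, 0, 0, 0.2]
    - [-0.03, 0, 0, 0, 0, 0, 1]
    - [0, -0.035, -0.005, -0.01, 0, 0, 1]
    - [0, -0.035, -0.005, -0.01, 0, 0, 1]
    - [0, -0.034, -0.004, 0, 0, 0, 1]
    - [0, 0, 0, 0, 0, 0, 1]

```text
t: 18.45
position: [0.5525, -0.0555, 0.2245]
eef_rot: [[0.005, 0.989, 0.148], [-0.0, 0.148, -0.989], [-1.0, 0.005, 0.001]]
contact_force: [0.1, -0.4, -1.2]
opening: -0.0003
```

```bash
python3 - <<'E'
from h import *
s=readout.get_state(); print(s['t'],s['position'],np.round(s['eef_rot'],3).tolist(),s['contact_force'],s['opening'])
P=cams.camera_params('wrist'); p,d=cams.camera('wrist'); C=cloud(P,d)
cy=np.cos(np.radians(8.73)); sy=np.sin(np.radians(8.73)); q=C-np.array([.6555,-.0323,0]); X=cy*q[...,0]+sy*q[...,1]; Y=-sy*q[...,0]+cy*q[...,1]
m=(abs(Y)<.025)&(X>-.16)&(X<-.092)&(C[...,2]>.04)&(C[...,2]<.06)
print('bar X',m.sum(),np.percentile(X[m],[2,50,98]),C[m][:,2].max())
m=(abs(Y)<.05)&(X>-.1)&(X<-.08)&(C[...,2]>.084)&(C[...,2]<.09); print('front edge X',X[m].min())
print(proj(P,[[*( np.array([.6555,-.0323])+[-.126*cy,-.126*sy]),.051]]))
cv2.imwrite('pics/w5.png',p[:,:,::-1])
E
```

```text
18.45 [ 0.55247294 -0.05545405  0.22446567] [[0.005, 0.989, 0.148], [-0.0, 0.148, -0.989], [-1.0, 0.005, 0.001]] [ 0.08114775 -0.41731    -1.15050644] -0.0003461142462417595
bar X 648 [-0.13243449 -0.12710626 -0.12354718] 0.052127499156160495
front edge X -0.08870634519114451
[[268.17310135 214.03828833]]
```

View pics/w5.png

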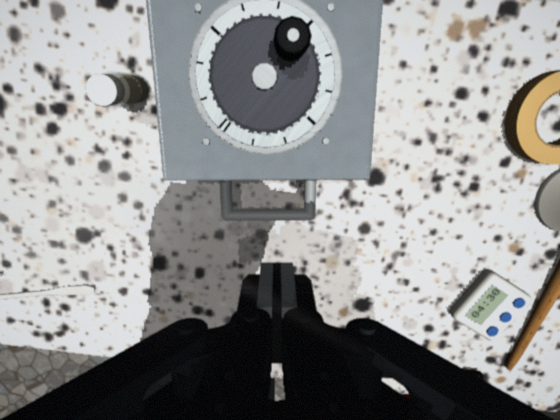

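The bar is seen at (268,213) as predicted and the gap behind it spans rows 180–208. Next I'll line up over the gap and go partway down.

Emit:
arm_command:
  steps:
    - [0, -0.0013, -0.0074, 0, 0, -0.005, 1]
    - [0.04, 0, 0, 0, 0, 0, 1]
    - [0.04, 0, 0, 0, 0, 0, 1]
    - [0.02, 0, 0, 0, 0, 0, 1]
    - [0, 0, 0, 0, 0, 0, 1]

```text
t: 19.0
position: [0.5582, -0.0477, 0.1223]
eef_rot: [[0.007, 0.989, 0.148], [-0.002, 0.148, -0.989], [-1.0, 0.007, 0.003]]
contact_force: [-0.5, -0.2, -0.7]
opening: -0.0001
```

Emit:
arm_command:
  steps:
    - [0, -0.008, -0.0004, 0, 0, -0.007, 1]
    - [0, 0, 0, 0, 0, 0, 1]
    - [0.02, 0, 0, 0, 0, 0, 1]
    - [0.01, 0, 0, 0, 0, 0, 1]
    - [0, 0, 0, 0, 0, 0, 1]

```text
t: 19.5
position: [0.5542, -0.0484, 0.0966]
eef_rot: [[0.006, 0.989, 0.148], [-0.004, 0.148, -0.989], [-1.0, 0.005, 0.005]]
contact_force: [-0.4, -0.0, 0.4]
opening: 0.0001
```

Emit:
arm_command:
  steps:
    - [0, -0.004, 0, 0, 0.004, -0.006, 1]
    - [0, -0.001, 0, 0, 0, 0, 1]
    - [0.01, -0.0007, 0, 0, 0, 0, 1]
    - [0.01, -0.0007, 0, 0, 0, 0, 1]
    - [0, 0, 0, 0, 0, 0, 1]

```text
t: 20.0
position: [0.5491, -0.0497, 0.0784]
eef_rot: [[0.004, 0.989, 0.148], [-0.001, 0.148, -0.989], [-1.0, 0.004, 0.002]]
contact_force: [0.2, -0.6, 0.5]
opening: 0.0002
```

Emit:
arm_command:
  steps:
    - [0.01, 0.0005, -0.001, 0, 0, -0.004, 1]
    - [0.01, 0, 0, 0, 0, 0, 1]
    - [0.006, 0, 0, 0, 0, 0, 1]
    - [0, 0, 0, 0, 0, 0, 1]

```text
t: 20.4
position: [0.5489, -0.0485, 0.0491]
eef_rot: [[-0.002, 0.989, 0.148], [-0.002, 0.148, -0.989], [-1.0, -0.002, 0.001]]
contact_force: [0.2, -0.3, 0.2]
opening: -0.0001
```

```bash
python3 - <<'E'
from h import *
P=cams.camera_params('side'); p,_=cams.camera('side'); c=proj(P,[[0.55,-0.05,.07]])[0].astype(int)
cv2.imwrite('pics/s6.png',np.clip(cv2.resize(p[c[1]-70:c[1]+50,c[0]-70:c[0]+70,::-1],(700,600),interpolation=cv2.INTER_CUBIC)*1.5,0,255).astype(np.uint8))
E
```

```text
(no output)
```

View pics/s6.png

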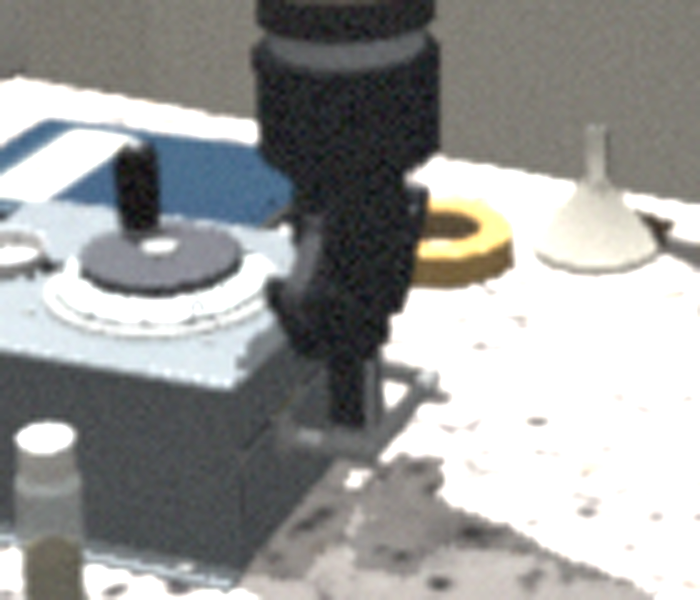

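The shut fingers are inside the bow, behind the bar, and nothing else is touching. Pulling gently now.

Emit:
arm_command:
  steps:
    - [0, -0.005, 0, 0, 0, 0, 1]
    - [0, -0.005, 0, 0, 0, 0, 1]
    - [0, -0.006, 0, 0, 0, 0, 1]
    - [0, -0.006, 0, 0, 0, 0, 1]
    - [0, -0.006, 0, 0, 0, 0, 1]

```text
t: 20.95
position: [0.5211, -0.0529, 0.0507]
eef_rot: [[0.002, 0.989, 0.148], [-0.002, 0.148, -0.989], [-1.0, 0.002, 0.002]]
contact_force: [1.5, 0.0, -0.6]
opening: 0.0
```

Emit:
arm_command:
  steps:
    - [0.001, -0.006, 0, 0, 0, 0, 1]
    - [0.001, -0.006, 0, 0, 0, 0, 1]
    - [0, -0.006, 0, 0, 0, 0, 1]
    - [0, -0.006, 0, 0, 0, 0, 1]
    - [0, -0.006, 0, 0, 0, 0, 1]
    - [0, -0.005, 0, 0, 0, 0, 1]

```text
t: 21.55
position: [0.4837, -0.0588, 0.0495]
eef_rot: [[0.004, 0.989, 0.148], [-0.002, 0.148, -0.989], [-1.0, 0.004, 0.003]]
contact_force: [1.9, -0.1, 0.4]
opening: 0.0003
```

Emit:
arm_command:
  steps:
    - [0, -0.004, 0, 0, 0, -0.004, 1]
    - [0, -0.003, 0, 0, 0, 0, 1]
    - [0, -0.003, 0, 0, 0, 0, 1]
    - [0, -0.002, 0, 0, 0, 0, 1]

```text
t: 21.95
position: [0.4749, -0.0601, 0.05]
eef_rot: [[0.008, 0.989, 0.148], [-0.0, 0.148, -0.989], [-1.0, 0.008, 0.002]]
contact_force: [8.7, 1.7, -7.2]
opening: -0.0002
```

Emit:
arm_command:
  steps:
    - [0, -0.002, 0, 0, 0, -0.008, 1]
    - [0, 0, 0, 0, 0, 0, 1]

```text
t: 22.15
position: [0.4753, -0.0601, 0.0502]
eef_rot: [[0.005, 0.989, 0.149], [-0.0, 0.149, -0.989], [-1.0, 0.005, 0.001]]
contact_force: [-1.4, 0.4, 0.1]
opening: 0.0007
```

```bash
cat > dr.py <<'E'
from h import *
P=cams.camera_params('top'); p,d=cams.camera('top'); C=cloud(P,d)
cy=np.cos(np.radians(8.73)); sy=np.sin(np.radians(8.73)); q=C-np.array([.6555,-.0323,0]); X=cy*q[...,0]+sy*q[...,1]; Y=-sy*q[...,0]+cy*q[...,1]
m=(abs(Y)<.033)&(X>-.25)&(X<-.095)&(C[...,2]>.043)&(C[...,2]<.055)
D0=np.load('pics/top0.npy'); C0=cloud(P,D0); q0=C0-np.array([.6555,-.0323,0]); X0=cy*q0[...,0]+sy*q0[...,1]; Y0=-sy*q0[...,0]+cy*q0[...,1]
m0=(abs(Y0)<.033)&(X0>-.25)&(X0<-.095)&(C0[...,2]>.043)&(C0[...,2]<.055)
print('bar front X before/after',np.percentile(X0[m0],3),np.percentile(X[m],3)); cv2.imwrite('pics/topN.png',p[:,:,::-1])
s=readout.get_state(); print(s['t'],s['position'],s['contact_force'])
E
python3 dr.py
```

```text
Traceback (most recent call last):
  File "dr.py", line 7, in <module>
    print('bar front X before/after',np.percentile(X0[m0],3),np.percentile(X[m],3)); cv2.imwrite('pics/topN.png',p[:,:,::-1])
                                                             ~~~~~~~~~~~~~^^^^^^^^
IndexError: index -1 is out of bounds for axis 0 with size 0
```

The stop was felt at about 9 N, then the force relaxed. The bar is hidden from the top camera by the arm, so I'll unhook by moving 5 mm off the bar and straight up, then check from the wrist.

Emit:
arm_command:
  steps:
    - [0, 0.005, 0, 0, 0, -0.005, 1]
    - [0, 0, 0, 0, 0, 0, 1]
    - [-0.01, 0, 0, 0, 0, 0, 1]
    - [-0.02, 0, 0, 0, 0, 0, 1]
    - [-0.03, 0, 0, 0, 0, 0, 1]
    - [-0.04, 0, 0, 0, 0, 0, 1]
    - [-0.04, 0, 0, 0, 0, 0, 1]
    - [-0.04, -0.03, 0, 0, 0, 0, 1]
    - [0, -0.04, 0, 0, 0, 0, 1]
    - [0, 0, 0, 0, 0, 0, 1]

```text
t: 23.2
position: [0.407, -0.0694, 0.2392]
eef_rot: [[-0.009, 0.989, 0.15], [-0.002, 0.15, -0.989], [-1.0, -0.009, 0.001]]
contact_force: [-0.0, -0.7, -0.4]
opening: -0.0001
```

```bash
sed -i "s/'top'/'wrist'/;s/topN/wN/" dr.py; sed -i "s/C0=cloud(P,D0)/C0=cloud(cams.camera_params('top'),D0)/" dr.py; python3 dr.py; python3 read.py pics/d7.png
```

```text
marks at deg []Traceback (most recent call last):
  File "dr.py", line 7, in <module>
    print('bar front X before/after',np.percentile(X0[m0],3),np.percentile(X[m],3)); cv2.imwrite('pics/wN.png',p[:,:,::-1])
                                                             ~~~~~~~~~~~~~^^^^^^^^
    return _quantile_unchecked(
        a, q, axis, out, overwrite_input, method, keepdims, weights)
    return _ureduce(a,
                    func=_quantile_ureduce_func,
    ...<5 lines>...
                    overwrite_input=overwrite_input,
                    method=method)
    r = func(a, **kwargs)
    result = _quantile(arr,
                       quantiles=q,
    ...<2 lines>...
                       out=out,
                       weights=wgt)
    slices_having_nans = np.isnan(arr[-1, ...])
                                  ~~~^^^^^^^^^
IndexError: index -1 is out of bounds for axis 0 with size 0
```

```bash
python3 - <<'E'
from h import *
s=readout.get_state(); cy=np.cos(np.radians(8.73)); sy=np.sin(np.radians(8.73)); out=[]
for n in ('wrist','top','side'):
    P=cams.camera_params(n); p,d=cams.camera(n); out.append(p)
    if n=='wrist': print('cam',P['position'])
    C=cloud(P,d); q=C-np.array([.6555,-.0323,0]); X=cy*q[...,0]+sy*q[...,1]; Y=-sy*q[...,0]+cy*q[...,1]
    for z1,z2 in ((.02,.043),(.043,.056),(.056,.08)):
        m=(abs(Y)<.1)&(X>-.25)&(X<-.07)&(C[...,2]>z1)&(C[...,2]<z2)&(d>0)
        if m.sum(): print(n,z1,m.sum(),'X',np.round(np.percentile(X[m],[1,10,50,99]),4),'Y',np.round(np.percentile(Y[m],[1,99]),3))
P=cams.camera_params('side'); c=proj(P,[[.56,-.04,.06]])[0].astype(int)
a=out[0][:,:,::-1]; b=cv2.resize(out[2][c[1]-75:c[1]+75,c[0]-90:c[0]+90,::-1],(400,333)); t=cv2.resize(out[1][90:290,180:430,::-1],(400,320))
pad=np.zeros((653,800,3),np.uint8); pad[:300,:400]=cv2.resize(a,(400,300)); pad[:333,400:]=b; pad[333:,400:]=t
cv2.imwrite('pics/end.png',np.clip(cv2.resize(pad,(735,600))*1.4,0,255).astype(np.uint8))
E
```

```text
cam [ 0.48753733 -0.05742849  0.36593854]
wrist 0.02 9480 X [-0.156  -0.1492 -0.1268 -0.0994] Y [-0.067  0.068]
wrist 0.043 3473 X [-0.2026 -0.1999 -0.1735 -0.1072] Y [-0.068  0.069]
wrist 0.056 96 X [-0.16   -0.16   -0.1592 -0.1577] Y [-0.068  0.07 ]
side 0.02 1423 X [-0.1612 -0.1597 -0.1125 -0.0709] Y [-0.069  0.077]
side 0.043 564 X [-0.2032 -0.2    -0.1607 -0.0731] Y [-0.071  0.077]
side 0.056 382 X [-0.1607 -0.1584 -0.087  -0.0716] Y [-0.072  0.078]
```

View pics/end.png

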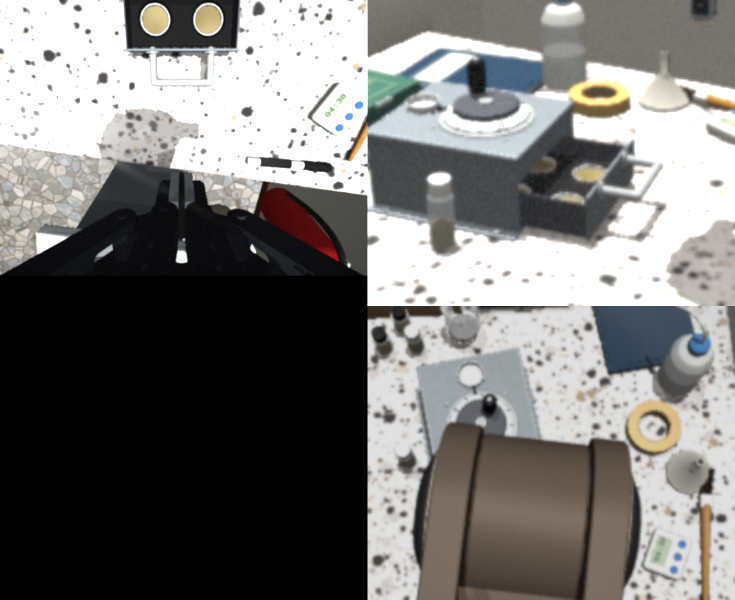

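The drawer is out, at about 70 mm by depth (bar front X moved from −0.132 to −0.2026). Its pellets are visible, and the vial, cup, tape, timer and marker are where they were. The arm is clear, so I'm handing in.

```bash
python3 -c "
from rig import r,readout
s=readout.get_state(); print(s['t'],s['contact_force']); print(r.close_job())"
```

```text
23.45 [ 0.14533363 -0.49371401 -0.68478144]
the job is handed in; nothing more can be done
None
```

The lockbox is open and the drawer is fully out; I handed the job in at 23.5 s of the 64 s allowed.

- **Dialling:** I cranked clockwise past 8 twice and stopped at 8.03 by the arm. The camera read 8.07 just before a last small nudge. Going anticlockwise, I passed 10 once and stopped at 9.99 (camera 9.98). The last gentle clockwise turn met a solid stop at 4.5, 2.87 rad after 10, and a second light push did not move it. The force readings there were about 10 N.
- **Drawer:** I hooked the bow and pulled; it slid at 1.5 to 2 N until it reached its stop at about 9 N. By depth images the bar moved 70 mm. I then unhooked and drew the arm clear, with no contact force left.
- **Things around the box:** In the last pictures the cup, vial, tape, timer and marker looked where they had been. I judged this by eye and did not measure it.
- **What went wrong:**
    - My first grip on the handle slid up about 13 mm, so I took it again.
    - Once while cranking, the tool tilted 2.4° with about 25 N at the wrist, and I straightened it before going on.
    - The first two runs of my drawer-measuring script found no bar points; the third did.
    - The last automatic dial reading found no marks because the dial was out of view, so the dial's final position was judged only by eye, from the handle.

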